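# Close up a stack of tested LED trays

### The job

Close up the tested LED trays: stack the loose tray of LEDs that has a single cut corner on its twin in the nest, and put the plain cover on top of it, cut corner over cut corner, so that every skirt sits fully home all round on the one below. Set the pieces down rather than dropping them, keep the loose LED tray level enough not to spill, leave the bottom tray lying in the nest's recess, and leave the two-cut-corner tray, the LED holder and the parts cup where they are.

Things in the scene. Friction and masses are not known exactly. Their poses are not given: they have to be found in the camera images.
- nest: fixed aluminium nest, 176 x 106 x 8 mm, with a recess 138 x 70 mm, 4 mm deep (floor at 4 mm). The bottom tray, twin of tray and full of LEDs, lies loose in the recess, cut corner towards nest +x +y, anywhere within about 4 mm of play and up to 2 degrees turned; its own pose is NOT reported. It slides easily; its ledge is at 16 mm. Origin: nest's underside centre; x along its length, z up
- nest_key (a point): point of the nest, on the recess floor (58, 24, 4 mm in the nest's frame), which lies under the cut corner of a tray centred in the recess
- tray: loose black LED tray to stack, 130 (x) x 62 (y) mm, corner +x +y cut at 45 deg, 14 mm off each side; 0.1 to 0.2 kg, upright on the bench. Upwards: 3 mm thick skirt, hollow 6 mm deep, 124 x 56 inside; deck 6 to 12 mm; rim 123 x 55 outside, 12 to 16.5 mm (LEDs to 17.5). The next skirt goes round the rim, 0.5 mm play a side, no lead-in, and rests on the ledge at 12 mm. Origin: underside centre, z up
- tray_key (a point): point on the tray's underside plane in the middle of its cut corner face (58, 24, 0 mm in the tray's frame)
- cover: plain flat-topped black cover, no rim, 130 (x) x 62 (y) x 12 mm overall, same skirt as the tray (3 mm thick, hollow 6 mm deep, 124 x 56 mm inside) and same 14 mm cut corner at its +x +y, 0.08 to 0.13 kg; lies right way up on the bench. Origin: underside centre, z up. Seated, its origin is 12 mm above the tray's origin
- cover_key (a point): the same point on the cover (58, 24, 0 mm in the cover's frame)
- other_tray: bystander: an empty black tray of the same size and section but with two cut corners (+x +y and -x +y), for another type of part; it does not fit this stack. Lies on the bench; origin centre of its underside
- led_holder: bystander: LED holder, black block 60 x 50 x 12 mm with a round dark steel head, 40 mm high, red LED on top; origin centre of its underside
- parts_cup: bystander: small steel bowl, 60 mm across, 35 mm high; origin centre of its underside
Things that resemble listed ones, but are neither listed nor needed, are in the scene too. What is shaped like the tray but purple is not meant.

How it is judged:
At the end, for the whole second after the job is handed in: Tray home on the bottom tray: underside 16 mm (+-1.5) above the nest's underside, level to 0.02 rad, within 8 mm of the nest's centre and its cut corner within 12 mm of the nest's key point. Cover home on the tray: 12 mm (+-1.5) above it, parallel to 0.02 rad, cut corners within 3 mm. At rest (z of tray in the frame of nest between 0.0145 and 0.0175 m and horizontal distance between tray and nest below 0.008 m and horizontal distance between tray_key and nest_key below 0.012 m and angle between tray's own z axis and vertical below 0.02 rad and z of cover in the frame of tray between 0.0105 and 0.0135 m and horizontal distance between cover_key and tray_key below 0.003 m and angle between the z axis of cover and the z axis of tray, either way round below 0.02 rad and linear speed of each of tray, cover below 0.01 m/s); the robot touches nothing.
It fails at once if a bystander (other_tray, led_holder or parts_cup) is moved more than 15 mm (distance of any of other_tray, led_holder, parts_cup from where it was at the start of the episode above 0.015 m).
It fails at once if the loose LED tray is tipped more than 0.5 rad, so that LEDs spill (angle between tray's own z axis and vertical above 0.5 rad).
It fails at once if the tray or cover is dropped (falls free, touching nothing, faster than 0.5 m/s: a fall of about 13 mm) ((contact force between tray and anything else below 0.01 N and linear speed of tray above 0.5 m/s) or (contact force between cover and anything else below 0.01 N and linear speed of cover above 0.5 m/s)).
It also fails if it takes over 54 s, if anything falls off the work surface, if the arm or the gripper's body presses on something with over 40 N, if the wrist force passes 120 N, or if a joint passes its speed limit or range.

### The arm

A 7-joint arm with a two-finger parallel gripper is mounted at the origin on the work surface. World frame = base frame: x ahead of the robot, y to its left, z up, the work surface at z = 0. Lengths are in m, angles in rad, forces in N, time in s.
With the tool pointing down it reaches from about 0.4 to 0.9 m from the base axis. Payload 5.6 kg.
Tool frame: the origin (TCP) lies on the front face of the gripper's body, between the roots of the fingers; the fingertips stand 88 mm ahead of it and the grasp point (between the pads) lies 69 mm ahead of it (robot.finger_overhang is the distance from the TCP to the fingertips, in m); z points along the fingers, y is the line along which they close (so a half turn about z gives the same grasp; the last joint's range is limited). The gripper opens to 92 mm and grips with 3 to 60 N. Pads are 20 mm wide; open, the fingers measure 128 mm over their backs; the gripper's body (75 mm by 189 mm) begins 69 mm behind the grasp point.
Start: joints at [1.082, 0.468, -0.012, 1.603, 0.006, 1.071, -0.056], TCP at [0.28, -0.586, 0.303] pointing down, gripper open.
Joint ranges: [-2.53, 2.53], [-0.31, 2.02], [-1.57, 1.55], [0.28, 2.44], [-1.29, 4.43], [0.15, 1.84], [-2.92, 2.92]. Speed limits (rad/s): [2.57, 2.57, 3.14, 3.14, 3.14, 3.14, 3.14].

### API

Orientations are given as a 3x3 rotation matrix whose columns are the frame's x, y, z axes.
In Python, from rig import telemetry, viewer, job_done, robot gives the robot as it stands.
- The arm moves only by the tool jog_arm, never from a script. Its arguments are lists of equal length, an entry for each row: "travel": the shift along the tool's x, y, z in mm, a list of three; "turn": the turn about the tool's z in degrees; "jaw": the opening, from 0 (shut) to 1 (fully open). In form: {"travel": [[x, y, z], ...], "turn": [turn, ...], "jaw": [jaw, ...]}. A call has exactly 8 rows; each row is the pose to reach, as a shift and turn from the pose commanded when the call began, along the tool's axes at that moment; what a row does not reach only later rows make up. A row lasts 1/10 s, in which the tool goes at most 50 mm and 8.59 degrees, less where a joint would pass 70% of its speed; a pose out of reach is approached as far as the arm can. A call with a gripper value outside its range is refused whole. The fingers move at their own pace and stop on an object; "grip_force" is the grip in N (left out, the last holds). Time passes only in rows, so rows that repeat a pose let the fingers close, or fill a call up. It gives the time, the measured TCP pose, the force, the opening and the grip force at its end, in the units of the state.
- telemetry.state(): the state, without advancing time (a new reading comes with each control period).
- viewer.camera(name): name is "side" or "top" or "wrist"; returns the picture (400x640x3 uint8, red, green, blue); there is no depth.
- viewer.calibration(name): a dict with "mtx" (3x3 intrinsics, pixels), "R" (3x3) and "t" (3): a world point X has camera coordinates R X + t. Camera axes: x right, y down, z forward; pixel columns grow to the right and rows downward; lengths in m; the calibration is good to about 2 mm. A picture is of the moment at which its call begins: read the wrist's pose just before it. calibration takes no time and is no camera call; for the wrist camera it gives the pose at the moment of the call.
- job_done(): hands the job in; it is judged then, once.
The state is a dict: "time": time; "joints": joint angles; "qvel": joint speeds; "joint_efforts": joint torques, N m; "tcp_pos": TCP position; "orientation": TCP orientation; "wrist_force": force on the tool from outside, world axes, zero at the start; "wrist_torque": the same for the moment, N m; "opening": opening from 0.0 (shut) to 1.0 (fully open); "grasp_force": force on a finger pad.
Only numpy, scipy, OpenCV 4.12 (cv2) and the standard library are available. Lean on these libraries where they do the work, as an engineer would, in place of code of your own. Each camera call takes 0.05 s, during which the arm holds its last target. There are 200 camera calls.

## Working session

There is one attempt and no reset: what is moved stays moved. The work goes in short steps, Python scripts to look and compute and a tool call to move; the robot and the scene stay as the last step left them, time stands still between calls to the robot, and variables do not carry over. Pictures are saved under pics/ and viewed, at most 10 in all, crops included, and the job is handed in when it is done.

Besides the shell and the picture viewer there is one more tool, called after "Emit:" as a command line: name --pt "numbers of a row" for each row, then --argument value for the rest. jog_arm: Moves the arm, as the interface text tells. Its arguments: {"type":"object","properties":{"travel":{"type":"array","items":{"type":"array","items":{"type":"number"}}},"turn":{"type":"array","items":{"type":"number"}},"jaw":{"type":"array","items":{"type":"number"}},"grip_force":{"type":"number"}},"required":["travel","turn","jaw"]}

```bash
ls; mkdir -p pics; python3 - <<'E'
from rig import telemetry, viewer
import cv2,numpy as np
s=telemetry.state()
print({k:np.round(v,3).tolist() for k,v in s.items()})
for n in("top","side"):
    c=viewer.calibration(n);print(n,np.round(c['mtx'],1).tolist(),np.round(c['R'],3).tolist(),np.round(c['t'],3).tolist())
    cv2.imwrite(f'pics/{n}0.png',viewer.camera(n)[:,:,::-1])
c=viewer.calibration('wrist');print(c)
E
```

```text
pics
{'time': 0.0, 'joints': [1.082, 0.468, -0.012, 1.604, 0.006, 1.071, -0.056], 'qvel': [-0.0, 0.001, 0.0, 0.001, 0.001, -0.001, 0.002], 'joint_efforts': [0.001, -52.055, -0.012, -24.374, -0.057, 0.017, 0.0], 'tcp_pos': [0.28, -0.586, 0.302], 'orientation': [[0.902, 0.431, -0.001], [0.431, -0.902, 0.002], [-0.0, -0.002, -1.0]], 'wrist_force': [0.107, -0.802, 0.27], 'wrist_torque': [0.015, 0.072, -0.032], 'grasp_force': 0.0, 'opening': 0.999}
top [[434.2, 0.0, 318.5], [0.0, 434.2, 200.1], [0.0, 0.0, 1.0]] [[-0.021, -1.0, -0.015], [-0.985, 0.023, -0.171], [0.172, 0.012, -0.985]] [0.089, 0.508, 1.119]
side [[479.9, 0.0, 312.8], [0.0, 479.9, 200.3], [0.0, 0.0, 1.0]] [[-0.772, -0.635, 0.003], [-0.445, 0.539, -0.715], [0.453, -0.554, -0.699]] [0.461, 0.235, 0.993]
{'mtx': array([[341.53800126,   0.        , 321.59527469],
       [  0.        , 341.53800126, 198.47570659],
       [  0.        ,   0.        ,   1.        ]]), 'R': array([[ 0.43237908, -0.90168999, -0.00187036],
       [-0.87223145, -0.41877719,  0.25266174],
       [-0.22860582, -0.10761426, -0.96755287]]), 't': array([-0.64939972, -0.02988101,  0.39125956])}
```

View pics/top0.png

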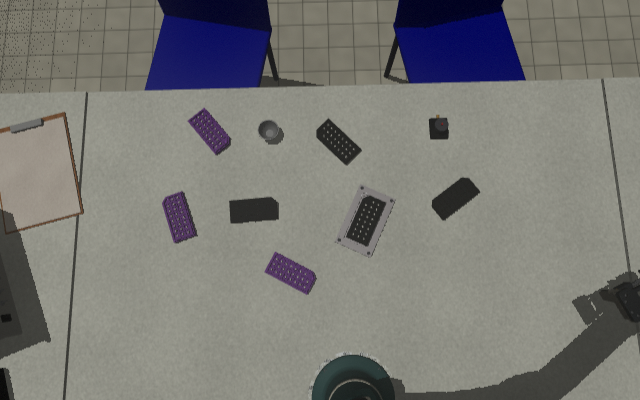

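The top view shows the nest at (366,220), the LED tray at (339,141), and two black plain pieces at (254,210) and (456,198), one of which is the cover. The cup is at (270,131) and the holder at (438,127). I'll zoom in on the black pieces.

```bash
cat > h.py <<'E'
import numpy as np, cv2
def ray(c,px,z):
    "pixel -> world point on plane z"
    d=c['R'].T@np.linalg.inv(c['mtx'])@np.array([px[0],px[1],1.]); o=-c['R'].T@c['t']
    return o+d*(z-o[2])/d[2]
def proj(c,X):
    p=c['mtx']@(c['R']@np.asarray(X,float)+c['t']); return p[:2]/p[2]
E
python3 - <<'E'
from rig import viewer
from h import *
im=cv2.imread('pics/top0.png');c=viewer.calibration('top')
g=cv2.createCLAHE(3,(4,4))
def crop(x,y,r=40):
    k=cv2.resize(im[y-r:y+r,x-r:x+r],(390,290) if 0 else (290,290),interpolation=cv2.INTER_CUBIC)
    return np.clip(k.astype(float)*1.6+10,0,255).astype(np.uint8)
cv2.imwrite('pics/z0.png',np.vstack([np.hstack([crop(254,210),crop(456,198)]),np.hstack([crop(339,141),crop(366,220)])]))
m=(im.max(2)<70).astype(np.uint8)
m=cv2.morphologyEx(m,cv2.MORPH_CLOSE,np.ones((5,5)))
for k in cv2.findContours(m,0,2)[0]:
    if 250<cv2.contourArea(k)<3000:
        (u,v),wh,a=cv2.minAreaRect(k)
        b=cv2.boxPoints(((u,v),wh,a))
        P=[ray(c,q,.012)[:2] for q in b]
        print(np.round([u,v],1),np.round(ray(c,(u,v),.012),3),'sides',np.round([np.linalg.norm(P[0]-P[1]),np.linalg.norm(P[1]-P[2])],3),'ang',np.round([np.degrees(np.arctan2(*(P[i+1]-P[i])[::-1])) for i in(0,1)],1))
E
```

```text
[  7.  383.5] [0.052 0.896 0.012] sides [0.037 0.077] ang [ -91.  -174.3]
[253.8 209.8] [0.493 0.257 0.012] sides [0.136 0.063] ang [ -86.1 -175.2]
[365.9 219.5] [ 0.459 -0.05   0.012] sides [0.131 0.065] ang [ -25.4 -115.7]
[179.7 217.1] [0.477 0.461 0.012] sides [0.064 0.131] ang [ -73.3 -161.2]
[454.2 197.4] [ 0.515 -0.295  0.012] sides [0.133 0.063] ang [ -53.6 -146.1]
[337.  141.7] [0.682 0.023 0.012] sides [0.063 0.134] ang [ -43.3 -136.1]
[438.5 128. ] [ 0.715 -0.265  0.012] sides [0.054 0.059] ang [-91.5 175.9]
[ 73.6 149.6] [0.678 0.77  0.012] sides [0.337 0.065] ang [  2.1 -94.3]
[443.5  41. ] [ 0.98  -0.298  0.012] sides [0.353 0.26 ] ang [-91.8 174.7]
```

View pics/z0.png

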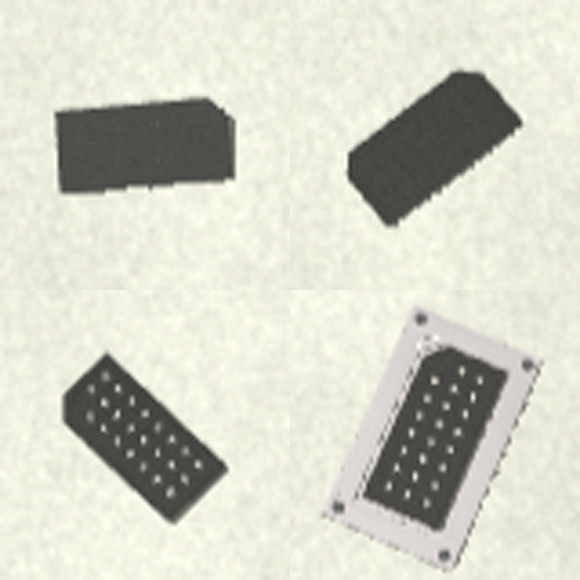

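The cover is the left piece, (254,210), with one cut. The piece at (456,198) has two cuts. The yaws are about -86° for the cover, 44° for the tray and -25° for the nest. I'll keep the tool x axis opposite each piece's +x so joint 7 stays in range.

Emit:
jog_arm --pt "49 -51 10" --pt "98 -101 20" --pt "147 -152 30" --pt "196 -203 40" --pt "245 -254 50" --pt "294 -304 60" --pt "343 -355 70" --pt "392 -406 80" --turn '[-8, -16, -24, -32, -40, -48, -56, -64]' --jaw '[1, 1, 1, 1, 1, 1, 1, 1]'

```text
time: 0.9
tcp_pos: [0.4058, -0.209, 0.2463]
orientation: [[0.003, 1.0, 0.0], [1.0, -0.003, -0.0], [-0.0, 0.0, -1.0]]
wrist_force: [0.6, -0.0, 1.0]
opening: 1.0
grasp_force: 0.0
```

```bash
cat >> h.py <<'E'
from rig import telemetry
def go(x,y,z,yaw,verbose=True):
    "tool-axes shift (mm) and turn (deg) from here to TCP x,y,z with tool-x yaw (deg)"
    s=telemetry.state();R=np.array(s['orientation']);p=np.array(s['tcp_pos'])
    y0=np.degrees(np.arctan2(R[1,0],R[0,0]))
    print('t',round(s['time'],2),'p',np.round(p*1000,1),'yaw',round(y0,2),'tilt',np.round(R[:2,2],4),'open',round(s['opening'],3),'F',np.round(s['wrist_force'],1),'g',round(s['grasp_force'],1),
      '\n  travel',np.round(R.T@(np.array([x,y,z])-p)*1000,1),'turn',round(-((yaw-y0+180)%360-180),2))
E
python3 -c "
from h import *
go(.459,-.05,.22,155)"
```

```text
t 0.9 p [ 405.8 -209.   246.3] yaw 89.85 tilt [ 0.0001 -0.0003] open 1.0 F [ 0.6 -0.   1. ] g 0.0 
  travel [159.1  52.8  26.3] turn -65.15
```

Emit:
jog_arm --pt "40 13 7" --pt "80 26 13" --pt "120 40 20" --pt "159 53 26" --pt "159 53 26" --pt "159 53 26" --pt "159 53 26" --pt "159 53 26" --turn '[-8.2, -16.4, -24.6, -32.8, -41, -49, -57, -65]' --jaw '[1, 1, 1, 1, 1, 1, 1, 1]'

```text
time: 1.7
tcp_pos: [0.4597, -0.0521, 0.2202]
orientation: [[-0.905, 0.424, -0.001], [0.424, 0.905, 0.0], [0.001, -0.0, -1.0]]
wrist_force: [-0.1, -0.5, 0.4]
opening: 0.998
grasp_force: 0.0
```

```bash
cat > look.py <<'E'
import sys
from rig import viewer
from h import *
c=viewer.calibration('wrist'); im=viewer.camera('wrist')[:,:,::-1].copy()
np.savez('pics/'+sys.argv[1]+'.npz',**c); cv2.imwrite('pics/'+sys.argv[1]+'.png',im)
E
python3 look.py w1; python3 -c "
from h import *
go(.459,-.05,.22,155)"
```

```text
t 1.75 p [459.7 -52.3 220.2] yaw 155.17 tilt [-0.0008  0.0002] open 1.004 F [0.  0.1 0.3] g 0.0 
  travel [1.6 1.7 0.2] turn 0.17
```

View pics/w1.png

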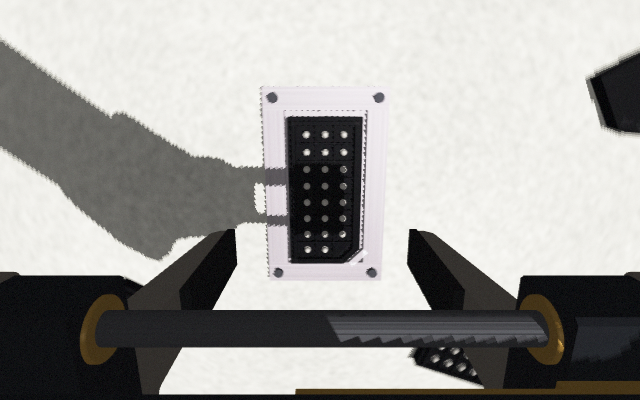

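The wrist view shows the bottom tray at px x 288–363, y 115–263, with its cut at the lower right (355,255). I'll measure its pose.

```bash
cat >> h.py <<'E'
def blob(name,box,z,thr=75,cut=False):
    "rectangle fit of dark blob in box; outline edges cast on plane z; returns centre, long-axis angle"
    im=cv2.imread(f'pics/{name}.png');c=np.load(f'pics/{name}.npz')
    x0,y0,x1,y1=box;m=np.zeros(im.shape[:2],np.uint8)
    m[y0:y1,x0:x1]=(im[y0:y1,x0:x1].max(2)<thr)
    m=cv2.morphologyEx(m,cv2.MORPH_CLOSE,np.ones((11,11)));m=cv2.morphologyEx(m,cv2.MORPH_OPEN,np.ones((9,9)))
    k=max(cv2.findContours(m,0,1)[0],key=cv2.contourArea)
    P=np.array([ray(c,q,z)[:2] for q in k[:,0]],np.float32)*1000
    (u,v),(a,b),t=cv2.minAreaRect(P)
    B=cv2.boxPoints(((u,v),(a,b),t)); e=[B[1]-B[0],B[2]-B[1]]; L=max(e,key=np.linalg.norm)
    ang=np.degrees(np.arctan2(L[1],L[0]))
    print('centre',np.round([u,v],1),'size',np.round([a,b],1),'ang',round(float(ang),2),round(float(ang-180),2))
    return k,P
E
python3 -c "
from h import *
blob('w1',(270,105,380,268),.014)
c=np.load('pics/w1.npz')
s=telemetry.state();p=np.array(s['tcp_pos']);print(proj(c,[p[0],p[1],.016]))
"
```

```text
centre [460.6 -50.1] size [ 62.8 130.7] ang -25.03 -205.03
[321.5068797  193.80703916]
```

Emit:
jog_arm --pt "0 2.4 40" --pt "0 2.4 80" --pt "0 2.4 110" --pt "0 2.4 122" --pt "0 2.4 122" --pt "0 2.4 122" --pt "0 2.4 122" --pt "0 2.4 122" --turn '[0, 0, 0, 0, 0, 0, 0, 0]' --jaw '[1, 1, 1, 1, 0.5, 0.5, 0.5, 0.5]' --grip_force 8

```text
time: 2.55
tcp_pos: [0.4613, -0.0503, 0.099]
orientation: [[-0.903, 0.431, 0.001], [0.431, 0.903, -0.0], [-0.001, 0.0, -1.0]]
wrist_force: [1.2, 2.0, 0.2]
opening: 0.672
grasp_force: 0.5
```

```bash
python3 look.py w2; python3 -c "
from h import *
go(.4606,-.0501,.098,155)"
```

```text
t 2.6 p [461.4 -50.4  99. ] yaw 154.49 tilt [ 0.0011 -0.0004] open 0.675 F [ 0.5 -0.6  2.2] g 8.0 
  travel [ 0.8 -0.1  1. ] turn -0.51
```

View pics/w2.png

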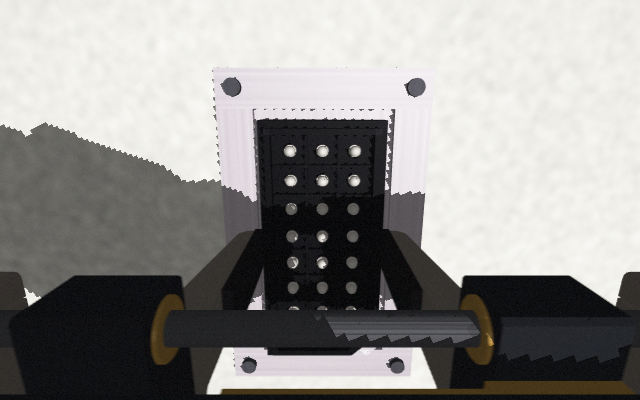

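The tray is gripped (opening 0.675, 62 mm). Its -x end edge is near row 120, columns 257–388, and the LED rows are visible. I'll average a few readings and extract reference features.

```bash
cat >> h.py <<'E'
def avgpose(n=6):
    from rig import viewer
    A=[];I=[]
    for i in range(n):
        s=telemetry.state();R=np.array(s['orientation']);A.append([*np.array(s['tcp_pos'])*1000,np.degrees(np.arctan2(R[1,0],R[0,0])),*R[:2,2],s['opening'],s['grasp_force'],*s['wrist_force']]);I.append(viewer.camera('wrist')[:,:,::-1])
    A=np.array(A);print('t',round(s['time'],2),'mean',np.round(A.mean(0),3),'std',np.round(A[:,:4].std(0),2))
    return np.mean(I,0).astype(np.uint8)
def feats(im,top=100,bot=150):
    "sub-pixel row of the piece's far end edge (bright->dark) over middle columns, and LED centroids"
    g=cv2.GaussianBlur(im.max(2).astype(float),(3,3),0);r=[]
    for u in range(275,372,4):
        col=g[top:bot,u];d=np.flatnonzero((col[:-1]>=70)&(col[1:]<70))
        if len(d): i=d[0];r.append((u,top+i+(col[i]-70)/(col[i]-col[i+1])))
    r=np.array(r);f=np.polyfit(r[:,0]-322,r[:,1],1);print('end edge row@322',round(f[1],2),'slope',round(f[0],4),'n',len(r),'res',round(np.std(r[:,1]-np.polyval(f,r[:,0]-322)),2))
    b=((g>90)&(np.arange(400)[:,None]>135)&(np.arange(400)[:,None]<305)).astype(np.uint8);b[:,:272]=0;b[:,370:]=0
    n,_,st,ce=cv2.connectedComponentsWithStats(b)
    print('LEDs',[tuple(np.round(ce[i],1).tolist()) for i in range(1,n) if 25<st[i,4]<300])
E
python3 -c "
from h import *
im=avgpose();cv2.imwrite('pics/ref.png',im);feats(im)"
```

```text
t 2.85 mean [ 4.61368e+02 -5.03270e+01  9.90120e+01  1.54505e+02  1.00000e-03
 -0.00000e+00  6.74000e-01  8.00100e+00 -3.58000e-01 -5.10000e-01
  4.30700e+00] std [0.01 0.02 0.01 0.01]
end edge row@322 119.65 slope 0.0043 n 25 res 0.23
LEDs [(289.5, 150.6), (322.1, 150.2), (354.6, 150.2), (290.3, 180.2), (321.9, 180.4), (353.7, 180.4), (290.0, 208.1), (321.8, 209.3), (353.1, 209.4), (321.2, 236.9), (291.5, 237.2), (352.3, 237.0), (292.8, 262.2), (320.9, 262.4), (351.6, 263.4), (291.9, 288.9), (321.5, 288.8), (350.9, 288.9)]
```

Emit:
jog_arm --pt "0 0 0" --pt "0 0 0" --pt "0 0 0" --pt "0 0 -30" --pt "0 0 -70" --pt "-20 20 -105" --pt "-53 51 -120" --pt "-86 83 -120" --turn '[0, 0, 0, 0, -8, -16, -24, -32]' --jaw '[1, 1, 1, 1, 1, 1, 1, 1]'

```text
time: 3.7
tcp_pos: [0.5767, -0.0127, 0.2216]
orientation: [[-0.993, -0.117, 0.005], [-0.117, 0.993, -0.002], [-0.005, -0.002, -1.0]]
wrist_force: [1.1, -0.0, -0.5]
opening: 1.001
grasp_force: 0.0
```

```bash
python3 -c "
from h import *
go(.682,.023,.22,224)"
```

```text
t 3.7 p [576.7 -12.7 221.6] yaw -173.26 tilt [ 0.0051 -0.0017] open 1.001 F [ 1.1 -0.  -0.5] g 0.0 
  travel [-108.7   23.1    2.1] turn -37.26
```

Emit:
jog_arm --pt "-36 8 1" --pt "-72 16 2" --pt "-109 23 2" --pt "-109 23 2" --pt "-109 23 2" --pt "-109 23 2" --pt "-109 23 2" --pt "-109 23 2" --turn '[-8, -16, -24, -32, -37, -37, -37, -37]' --jaw '[1, 1, 1, 1, 1, 1, 1, 1]'

```text
time: 4.5
tcp_pos: [0.6798, 0.0229, 0.2165]
orientation: [[-0.726, -0.688, -0.0], [-0.688, 0.726, -0.0], [0.0, -0.0, -1.0]]
wrist_force: [0.9, -0.2, 1.1]
opening: 0.997
grasp_force: 0.0
```

```bash
python3 look.py w3; python3 -c "
from h import *
k,P=blob('w3',(240,60,420,300),.010)
print(cv2.boundingRect(k))
go(.682,.023,.22,224)"
```

```text
centre [686.6  22.6] size [131.2  63. ] ang 43.69 -136.31
(278, 122, 76, 146)
t 4.55 p [679.9  22.9 216.6] yaw -136.54 tilt [ 0.0001 -0.0004] open 1.002 F [-0.8  0.   0.8] g 0.0 
  travel [-1.6 -1.4 -3.4] turn -0.54
```

View pics/w3.png

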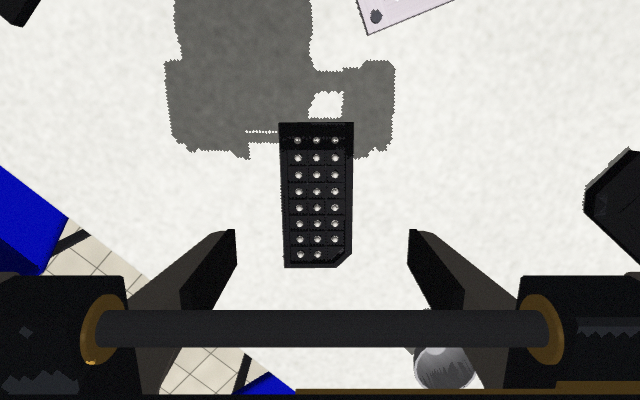

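The tray is at px (279–353, 122–267) with its cut at the lower right. Its measured size of 131x63 matches. Descending to grip.

Emit:
jog_arm --pt "-5.4 -4.9 45" --pt "-5.4 -4.9 85" --pt "-5.4 -4.9 110" --pt "-5.4 -4.9 121.6" --pt "-5.4 -4.9 121.6" --pt "-5.4 -4.9 121.6" --pt "-5.4 -4.9 121.6" --pt "-5.4 -4.9 121.6" --turn '[-0.2, -0.2, -0.2, -0.2, -0.2, -0.2, -0.2, -0.2]' --jaw '[1, 1, 1, 1, 1, 0.8, 0.5, 0.5]' --grip_force 20

```text
time: 5.35
tcp_pos: [0.6881, 0.0233, 0.0966]
orientation: [[-0.723, -0.691, 0.003], [-0.691, 0.723, -0.0], [-0.002, -0.002, -1.0]]
wrist_force: [-0.1, -0.0, -0.5]
opening: 0.762
grasp_force: 0.0
```

```bash
python3 -c "
from h import *
im=avgpose();cv2.imwrite('pics/g1.png',im);feats(im)"
```

```text
t 5.6 mean [ 6.87824e+02  2.33050e+01  9.61490e+01 -1.36273e+02  2.00000e-03
 -0.00000e+00  6.93000e-01  1.00590e+01 -1.06000e-01  2.60000e-02
  1.96800e+00] std [0.13 0.02 0.24 0.  ]
end edge row@322 117.28 slope -0.0014 n 25 res 0.04
LEDs [(290.0, 148.4), (322.2, 148.4), (355.0, 148.4), (353.8, 178.3), (290.5, 178.5), (322.4, 178.3), (353.2, 206.6), (291.3, 207.5), (322.7, 207.3), (322.7, 233.4), (353.1, 233.0), (291.8, 233.9), (292.5, 260.7), (322.5, 260.5), (352.0, 260.6), (293.4, 285.8), (322.7, 285.9), (351.5, 285.9)]
```

Emit:
jog_arm --pt "0 0 0" --pt "0 0 0" --pt "0 0 -10" --pt "0 0 -30" --pt "0 0 -50" --pt "0 0 -60" --pt "0 0 -60" --pt "0 0 -60" --turn '[0, 0, 0, 0, 0, 0, 0, 0]' --jaw '[0.5, 0.5, 0.5, 0.5, 0.5, 0.5, 0.5, 0.5]'

```text
time: 6.45
tcp_pos: [0.6872, 0.023, 0.1552]
orientation: [[-0.723, -0.691, 0.0], [-0.691, 0.723, -0.001], [0.0, -0.001, -1.0]]
wrist_force: [-0.0, 0.7, -2.9]
opening: 0.664
grasp_force: 20.0
```

```bash
cat >> h.py <<'E'
def camtool():
    "wrist camera pose in the tool frame (calibration dict usable with ray in tool coords)"
    from rig import viewer
    s=telemetry.state();R=np.array(s['orientation']);p=np.array(s['tcp_pos']);c=viewer.calibration('wrist')
    return dict(mtx=c['mtx'],R=c['R']@R,t=c['R']@p+c['t'])
E
python3 -c "
from h import *
im=avgpose();cv2.imwrite('pics/g2.png',im);feats(im)
c=camtool()
for n,row,led,h in(('ref',119.65,(150.3,180.3,209.3,262.5),.0775),('g1',117.28,(148.4,178.4,207.4,260.6),.0786),('g1@77.5',117.28,(148.4,178.4,207.4,260.6),.0775)):
    print(n,[np.round(ray(c,(322,v),h)*1000,2)[:2].tolist() for v in led],'edge',np.round(ray(c,(322,row),h+.0055)*1000,2))
go(.4614,-.0503,.160,154.5)
"
```

```text
t 6.7 mean [ 6.86924e+02  2.30400e+01  1.54266e+02 -1.36264e+02 -1.00000e-03
 -0.00000e+00  6.69000e-01  1.99990e+01 -2.10000e-01  2.81000e-01
 -2.37700e+00] std [0.14 0.09 0.43 0.01]
end edge row@322 117.45 slope 0.0003 n 25 res 0.05
LEDs [(288.5, 148.6), (321.6, 148.5), (354.4, 148.5), (353.1, 178.4), (289.4, 178.9), (321.4, 178.8), (352.5, 206.6), (290.1, 207.6), (321.7, 207.8), (352.0, 233.6), (290.9, 234.2), (322.3, 234.3), (292.2, 260.8), (321.7, 260.5), (351.3, 260.9), (292.8, 286.0), (321.9, 285.9), (350.9, 286.0)]
ref [[52.54, 0.05], [38.19, 0.08], [23.7, 0.11], [-4.68, 0.16]] edge [6.637e+01 4.000e-02 8.300e+01]
g1 [[53.3, 0.05], [38.9, 0.08], [24.34, 0.11], [-4.13, 0.16]] edge [6.744e+01 3.000e-02 8.410e+01]
g1@77.5 [[53.42, 0.05], [39.12, 0.08], [24.66, 0.1], [-3.62, 0.15]] edge [6.747e+01 3.000e-02 8.300e+01]
t 6.75 p [687.   23.2 154.1] yaw -136.26 tilt [-0.0012  0.    ] open 0.669 F [ 0.1 -0.4 -1.3] g 20.0 
  travel [213.8 102.9  -5.6] turn 69.24
```

The held tray sits about 0.8 mm further along tool +x than the reference, so I'll place the TCP 0.8 mm back. Traversing now.

Emit:
jog_arm --pt "15 7 0" --pt "45 22 0" --pt "80 38 0" --pt "115 55 0" --pt "150 72 0" --pt "180 86 0" --pt "205 98 0" --pt "213.6 102 0" --turn '[4, 12, 20, 28, 36, 44, 52, 60]' --jaw '[0.5, 0.5, 0.5, 0.5, 0.5, 0.5, 0.5, 0.5]'

```text
time: 7.55
tcp_pos: [0.4595, -0.0518, 0.1546]
orientation: [[-0.958, 0.286, -0.003], [0.286, 0.958, -0.001], [0.002, -0.002, -1.0]]
wrist_force: [-0.3, -0.1, -1.4]
opening: 0.669
grasp_force: 20.0
```

```bash
python3 -c "
from h import *
go(.4621,-.0507,.128,154.5)"
```

```text
t 7.55 p [459.5 -51.8 154.6] yaw 163.35 tilt [-0.0028 -0.0013] open 0.669 F [-0.3 -0.1 -1.4] g 20.0 
  travel [-2.3  1.8 26.6] turn 8.85
```

Emit:
jog_arm --pt "-1 1 8" --pt "-2.3 1.8 16" --pt "-2.3 1.8 24" --pt "-2.3 1.8 26.6" --pt "-2.3 1.8 26.6" --pt "-2.3 1.8 26.6" --pt "-2.3 1.8 26.6" --pt "-2.3 1.8 26.6" --turn '[6, 8.8, 8.8, 8.8, 8.8, 8.8, 8.8, 8.8]' --jaw '[0.5, 0.5, 0.5, 0.5, 0.5, 0.5, 0.5, 0.5]'

```text
time: 8.35
tcp_pos: [0.4653, -0.0497, 0.1285]
orientation: [[-0.906, 0.424, 0.0], [0.424, 0.906, -0.0], [-0.0, 0.0, -1.0]]
wrist_force: [0.3, -0.4, -1.1]
opening: 0.668
grasp_force: 20.0
```

```bash
python3 -c "
from h import *
im=avgpose(10);cv2.imwrite('pics/g3.png',im)
go(.4621,-.0507,.120,154.5)"
```

```text
t 8.8 mean [ 4.65222e+02 -4.96810e+01  1.28420e+02  1.54937e+02  0.00000e+00
 -0.00000e+00  6.69000e-01  1.99990e+01 -2.60000e-02 -5.30000e-02
 -1.35300e+00] std [0.04 0.03 0.06 0.  ]
t 8.85 p [465.2 -49.6 128.3] yaw 154.94 tilt [-0.0001  0.    ] open 0.665 F [-0.2  0.3 -1.6] g 20.0 
  travel [ 2.3 -2.3  8.3] turn 0.44
```

View pics/g3.png

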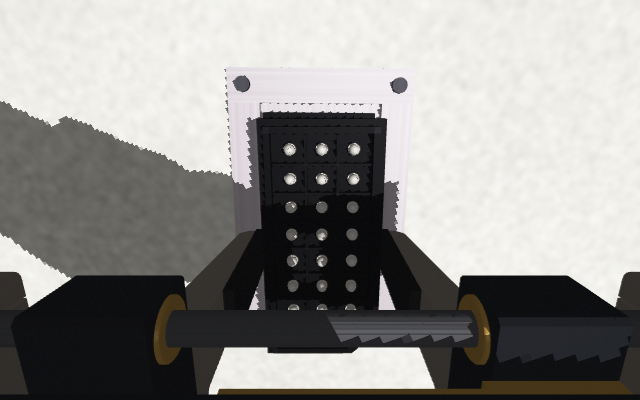

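In this view the held tray's end edge is near row 119 and the bottom tray peeks out above it. The lighting matches the reference now, so I'll re-measure the offset and move to just above contact.

Emit:
jog_arm --pt "2.3 -2.3 4" --pt "2.3 -2.3 8.3" --pt "2.3 -2.3 8.3" --pt "2.3 -2.3 8.3" --pt "2.3 -2.3 8.3" --pt "2.3 -2.3 8.3" --pt "2.3 -2.3 8.3" --pt "2.3 -2.3 8.3" --turn '[0.44, 0.44, 0.44, 0.44, 0.44, 0.44, 0.44, 0.44]' --jaw '[0.5, 0.5, 0.5, 0.5, 0.5, 0.5, 0.5, 0.5]'

```text
time: 9.65
tcp_pos: [0.4621, -0.0507, 0.1201]
orientation: [[-0.903, 0.431, 0.0], [0.431, 0.903, -0.0], [-0.0, -0.0, -1.0]]
wrist_force: [-0.1, -0.0, -2.3]
opening: 0.668
grasp_force: 20.0
```

```bash
python3 -c "
from h import *
im=avgpose(6);cv2.imwrite('pics/g4.png',im);feats(im);feats(cv2.imread('pics/g3.png'))
go(.4621,-.0507,.112,154.5)"
```

```text
t 9.9 mean [ 4.62123e+02 -5.07480e+01  1.20054e+02  1.54497e+02  0.00000e+00
 -0.00000e+00  6.68000e-01  1.99990e+01  1.66000e-01  1.48000e-01
 -1.21100e+00] std [0.02 0.02 0.02 0.  ]
end edge row@322 117.04 slope 0.0043 n 25 res 0.1
LEDs [(289.4, 149.0), (321.6, 148.9), (354.0, 148.5), (290.0, 178.5), (322.0, 178.6), (353.5, 178.6), (290.7, 206.0), (321.1, 206.7), (352.7, 207.4), (292.1, 235.4), (321.2, 235.9), (352.2, 235.1), (293.1, 260.6), (320.9, 260.7), (351.5, 261.4), (292.1, 287.0), (321.8, 287.0), (350.9, 287.0)]
end edge row@322 112.86 slope 0.0128 n 25 res 0.21
LEDs [(289.5, 149.0), (321.8, 148.8), (354.0, 148.6), (290.2, 178.6), (321.7, 178.7), (353.2, 178.4), (290.6, 206.2), (321.1, 206.8), (352.6, 207.7), (321.1, 235.4), (291.6, 235.4), (352.2, 235.1), (293.0, 260.2), (320.6, 260.7), (351.6, 261.4), (321.7, 286.0), (292.1, 287.0), (350.9, 287.0)]
t 9.95 p [462.1 -50.7 120. ] yaw 154.5 tilt [ 0. -0.] open 0.671 F [ 0.7 -0.8 -1.1] g 20.0 
  travel [0. 0. 8.] turn 0.0
```

Emit:
jog_arm --pt "0.1 0 1" --pt "0.1 0 2" --pt "0.1 0 3" --pt "0.1 0 4" --pt "0.1 0 5" --pt "0.1 0 6.2" --pt "0.1 0 7.2" --pt "0.1 0 8" --turn '[0, 0, 0, 0, 0, 0, 0, 0]' --jaw '[0.5, 0.5, 0.5, 0.5, 0.5, 0.5, 0.5, 0.5]'

```text
time: 10.75
tcp_pos: [0.462, -0.0507, 0.1119]
orientation: [[-0.903, 0.431, -0.0], [0.431, 0.903, -0.0], [0.0, -0.0, -1.0]]
wrist_force: [0.1, 0.2, 1.4]
opening: 0.668
grasp_force: 20.0
```

```bash
python3 -c "
from h import *
im=avgpose(6);cv2.imwrite('pics/g5.png',im);feats(im)
go(.4621,-.0507,.112,154.5)"
```

```text
t 11.0 mean [ 4.62011e+02 -5.06760e+01  1.11965e+02  1.54501e+02 -0.00000e+00
 -0.00000e+00  6.69000e-01  1.99990e+01  1.10000e-01  4.74000e-01
 -9.23000e-01] std [0.02 0.02 0.04 0.  ]
end edge row@322 117.73 slope 0.0024 n 25 res 0.21
LEDs [(289.1, 148.8), (321.8, 148.8), (353.9, 148.6), (290.3, 178.5), (321.7, 178.3), (353.3, 178.3), (290.9, 205.9), (321.3, 206.8), (352.6, 207.7), (291.6, 235.5), (321.2, 235.8), (352.2, 235.1), (320.9, 260.7), (293.2, 260.6), (351.5, 261.4), (320.8, 285.2), (292.1, 287.0), (351.0, 286.9)]
t 11.05 p [462.  -50.7 112. ] yaw 154.5 tilt [ 0. -0.] open 0.668 F [-0.1  0.4 -0.6] g 20.0 
  travel [-0.1  0.   0. ] turn 0.0
```

The rim went in with no resistance. Pressing lightly to bottom out.

Emit:
jog_arm --pt "0 0 0.4" --pt "0 0 0.8" --pt "0 0 1.2" --pt "0 0 1.6" --pt "0 0 1.6" --pt "0 0 1.6" --pt "0 0 1.6" --pt "0 0 1.6" --turn '[0, 0, 0, 0, 0, 0, 0, 0]' --jaw '[0.5, 0.5, 0.5, 0.5, 0.5, 0.5, 0.5, 0.5]'

```text
time: 11.85
tcp_pos: [0.4621, -0.0506, 0.1118]
orientation: [[-0.903, 0.43, 0.0], [0.43, 0.903, -0.002], [-0.001, -0.001, -1.0]]
wrist_force: [-5.8, -0.0, 17.0]
opening: 0.671
grasp_force: 20.0
```

```bash
python3 -c "
from h import *
im=avgpose(4);cv2.imwrite('pics/g6.png',im);feats(im)
go(.4621,-.0507,.112,154.5)"
```

```text
t 12.0 mean [ 4.62116e+02 -5.05840e+01  1.11765e+02  1.54507e+02  0.00000e+00
 -2.00000e-03  6.69000e-01  2.00070e+01 -5.49700e+00  6.20000e-02
  1.70960e+01] std [0.01 0.   0.01 0.  ]
end edge row@322 117.44 slope 0.0015 n 25 res 0.29
LEDs [(289.1, 148.5), (321.5, 148.5), (354.1, 148.6), (290.1, 178.4), (321.7, 178.2), (353.4, 178.2), (290.9, 206.0), (321.3, 206.8), (352.8, 207.6), (291.5, 235.5), (321.3, 235.8), (352.2, 235.1), (320.9, 260.7), (293.0, 260.5), (351.6, 261.4), (320.8, 285.2), (292.1, 287.1), (351.0, 286.9)]
t 12.05 p [462.1 -50.6 111.7] yaw 154.51 tilt [ 0.0001 -0.0015] open 0.671 F [-5.4  0.4 16.7] g 20.0 
  travel [-0.1 -0.1 -0.3] turn 0.01
```

It bottomed at z 111.7 with 17 N, so the tray is home. Release, rise and head to the cover.

Emit:
jog_arm --pt "0 0 -1.3" --pt "0 0 -1.3" --pt "0 0 -1.3" --pt "0 0 -1.3" --pt "0 0 -1.3" --pt "0 0 -30" --pt "0 0 -70" --pt "10 28 -105" --turn '[0, 0, 0, 0, 0, 0, 0, 6]' --jaw '[0.5, 0.5, 1, 1, 1, 1, 1, 1]'

```text
time: 12.85
tcp_pos: [0.4648, -0.0242, 0.2161]
orientation: [[-0.848, 0.53, -0.002], [0.53, 0.848, -0.001], [0.001, -0.002, -1.0]]
wrist_force: [0.8, -0.4, -0.9]
opening: 0.997
grasp_force: 0.0
```

Emit:
jog_arm --pt "15 40 -3" --pt "28 80 -5" --pt "42 120 -5" --pt "55 160 -5" --pt "70 200 -5" --pt "85 240 -5" --pt "94 263 -5" --pt "94 263 -5" --turn '[7, 14, 21, 28, 35, 42, 49, 54.5]' --jaw '[1, 1, 1, 1, 1, 1, 1, 1]'

```text
time: 13.65
tcp_pos: [0.5216, 0.2572, 0.2203]
orientation: [[-0.071, 0.997, -0.0], [0.997, 0.071, 0.003], [0.003, 0.0, -1.0]]
wrist_force: [-0.4, -0.3, -1.1]
opening: 0.999
grasp_force: 0.0
```

Emit:
jog_arm --pt "0 0 0" --pt "0 0 0" --pt "0 0 0" --pt "0 0 0" --pt "0 0 0" --pt "0 0 0" --pt "0 0 0" --pt "0 0 0" --turn '[0, 0, 0, 0, 0, 0, 0, 0]' --jaw '[1, 1, 1, 1, 1, 1, 1, 1]'

```text
time: 14.45
tcp_pos: [0.5224, 0.2522, 0.2204]
orientation: [[-0.07, 0.998, 0.0], [0.998, 0.07, -0.0], [-0.0, 0.0, -1.0]]
wrist_force: [0.1, -0.0, 0.7]
opening: 1.0
grasp_force: 0.0
```

```bash
python3 look.py w4; python3 -c "
from h import *
k,P=blob('w4',(230,60,420,300),.010)
print(cv2.boundingRect(k))
go(.493,.257,.22,94)"
```

```text
centre [495.4 257.5] size [ 62. 131.] ang -86.2 -266.2
(253, 107, 75, 147)
t 14.5 p [522.3 252.2 220.4] yaw 94.0 tilt [-0.0001 -0.    ] open 1.001 F [ 0.1  0.7 -0.1] g 0.0 
  travel [  6.8 -28.9   0.4] turn -0.0
```

View pics/w4.png

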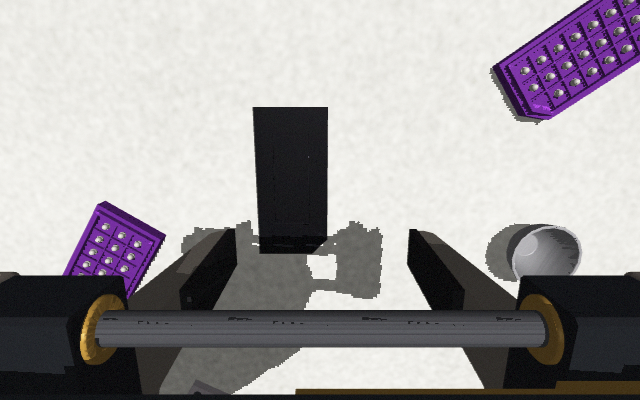

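The cover is at px (253–328, 107–253) with its cut at the lower right; centre (495,257), size 131x62. Moving over it and down, letting it settle before closing.

Emit:
jog_arm --pt "3 -13 10" --pt "6.5 -26.5 40" --pt "6.5 -26.5 75" --pt "6.5 -26.5 105" --pt "6.5 -26.5 120" --pt "6.5 -26.5 124.4" --pt "6.5 -26.5 124.4" --pt "6.5 -26.5 124.4" --turn '[0.2, 0.2, 0.2, 0.2, 0.2, 0.2, 0.2, 0.2]' --jaw '[1, 1, 1, 1, 1, 1, 1, 1]'

```text
time: 15.3
tcp_pos: [0.4962, 0.2574, 0.0972]
orientation: [[-0.066, 0.998, 0.002], [0.998, 0.066, 0.001], [0.001, 0.002, -1.0]]
wrist_force: [-0.3, -1.3, 0.9]
opening: 1.001
grasp_force: 0.0
```

Emit:
jog_arm --pt "0 0 0" --pt "0 0 0" --pt "0 0 0" --pt "0 0 0" --pt "0 0 0" --pt "0 0 0" --pt "0 0 0" --pt "0 0 0" --turn '[0, 0, 0, 0, 0, 0, 0, 0]' --jaw '[1, 1, 1, 0.8, 0.5, 0.5, 0.5, 0.5]' --grip_force 20

```text
time: 16.1
tcp_pos: [0.4954, 0.2568, 0.096]
orientation: [[-0.066, 0.998, -0.0], [0.998, 0.066, -0.0], [-0.0, -0.0, -1.0]]
wrist_force: [0.7, 0.2, -0.2]
opening: 0.669
grasp_force: 20.0
```

```bash
python3 -c "
from h import *
im=avgpose(6);cv2.imwrite('pics/c1.png',im);feats(im)"
```

```text
t 16.35 mean [ 4.95440e+02  2.56874e+02  9.59740e+01  9.37990e+01 -0.00000e+00
 -0.00000e+00  6.70000e-01  2.00000e+01  2.37000e-01  1.80000e-02
 -3.40000e-02] std [0.01 0.02 0.01 0.  ]
end edge row@322 119.02 slope 0.0014 n 25 res 0.03
LEDs []
```

The cover's edge row is 119.0 against 117.4 for the tray, so the TCP needs +0.75 mm along tool x at placing. Lifting and carrying.

Emit:
jog_arm --pt "0 0 -8" --pt "0 0 -25" --pt "0 0 -45" --pt "-10 -2 -60" --pt "-35 -6 -65" --pt "-70 -13 -65" --pt "-110 -20 -65" --pt "-150 -27 -65" --turn '[0, 0, 0, -3, -9, -16, -23, -30]' --jaw '[0.5, 0.5, 0.5, 0.5, 0.5, 0.5, 0.5, 0.5]'

```text
time: 17.2
tcp_pos: [0.4781, 0.1043, 0.1616]
orientation: [[-0.561, 0.828, 0.001], [0.828, 0.561, -0.0], [-0.001, 0.0, -1.0]]
wrist_force: [0.6, -0.5, 0.1]
opening: 0.669
grasp_force: 20.0
```

```bash
python3 -c "
from h import *
go(.46135,-.05034,.160,154.5)"
```

```text
t 17.2 p [478.1 104.3 161.6] yaw 124.15 tilt [ 0.0007 -0.0003] open 0.669 F [ 0.6 -0.5  0.1] g 20.0 
  travel [-118.5 -100.7    1.6] turn -30.35
```

Emit:
jog_arm --pt "-28 -24 0" --pt "-58 -49 0" --pt "-88 -74 0" --pt "-110 -93 0" --pt "-118 -101 1" --pt "-118 -101 5" --pt "-118 -101 12" --pt "-118 -101 15" --turn '[-7, -14, -21, -27, -30.3, -30.3, -30.3, -30.3]' --jaw '[0.5, 0.5, 0.5, 0.5, 0.5, 0.5, 0.5, 0.5]'

```text
time: 18.0
tcp_pos: [0.46, -0.0477, 0.1455]
orientation: [[-0.9, 0.436, -0.0], [0.436, 0.9, 0.0], [0.001, 0.0, -1.0]]
wrist_force: [-0.4, 0.2, -1.6]
opening: 0.671
grasp_force: 20.0
```

Emit:
jog_arm --pt "0 0 0" --pt "0 0 0" --pt "0 0 0" --pt "0 0 0" --pt "0 0 0" --pt "0 0 0" --pt "0 0 0" --pt "0 0 0" --turn '[0, 0, 0, 0, 0, 0, 0, 0]' --jaw '[0.5, 0.5, 0.5, 0.5, 0.5, 0.5, 0.5, 0.5]'

```text
time: 18.8
tcp_pos: [0.4601, -0.0489, 0.146]
orientation: [[-0.899, 0.437, 0.0], [0.437, 0.899, -0.0], [-0.0, -0.0, -1.0]]
wrist_force: [0.5, -0.2, -0.7]
opening: 0.665
grasp_force: 20.0
```

```bash
python3 -c "
from h import *
go(.46135,-.05034,.132,154.5)"
```

```text
t 18.8 p [460.1 -48.9 146. ] yaw 154.09 tilt [ 0.     -0.0001] open 0.665 F [ 0.5 -0.2 -0.7] g 20.0 
  travel [-1.7 -0.8 14. ] turn -0.41
```

Emit:
jog_arm --pt "-1.7 -0.8 4" --pt "-1.7 -0.8 9" --pt "-1.7 -0.8 13" --pt "-1.7 -0.8 14" --pt "-1.7 -0.8 14" --pt "-1.7 -0.8 14" --pt "-1.7 -0.8 14" --pt "-1.7 -0.8 14" --turn '[-0.4, -0.4, -0.4, -0.4, -0.4, -0.4, -0.4, -0.4]' --jaw '[0.5, 0.5, 0.5, 0.5, 0.5, 0.5, 0.5, 0.5]'

```text
time: 19.6
tcp_pos: [0.4614, -0.0503, 0.1322]
orientation: [[-0.903, 0.431, 0.0], [0.431, 0.903, -0.0], [-0.0, 0.0, -1.0]]
wrist_force: [0.3, 0.3, 0.2]
opening: 0.667
grasp_force: 20.0
```

```bash
python3 -c "
from h import *
im=avgpose(5);feats(im)
go(.46135,-.05034,.124,154.5)"
```

```text
t 19.8 mean [ 4.61377e+02 -5.03140e+01  1.32117e+02  1.54496e+02  0.00000e+00
 -0.00000e+00  6.68000e-01  2.00000e+01 -8.30000e-02  1.41000e-01
 -4.36000e-01] std [0.02 0.01 0.03 0.  ]
end edge row@322 118.07 slope 0.0073 n 25 res 0.2
LEDs []
t 19.85 p [461.3 -50.3 132.1] yaw 154.49 tilt [ 0.0001 -0.0001] open 0.669 F [-0.1 -0.3 -1.2] g 20.0 
  travel [-0.  -0.   8.1] turn -0.01
```

Emit:
jog_arm --pt "0 0 1" --pt "0 0 2" --pt "0 0 3" --pt "0 0 4" --pt "0 0 5" --pt "0 0 6" --pt "0 0 7" --pt "0 0 8" --turn '[0, 0, 0, 0, 0, 0, 0, 0]' --jaw '[0.5, 0.5, 0.5, 0.5, 0.5, 0.5, 0.5, 0.5]'

```text
time: 20.65
tcp_pos: [0.4614, -0.0504, 0.1239]
orientation: [[-0.903, 0.431, 0.0], [0.431, 0.903, -0.0], [-0.0, 0.0, -1.0]]
wrist_force: [-0.8, -0.9, -0.0]
opening: 0.67
grasp_force: 20.0
```

```bash
python3 -c "
from h import *
im=avgpose(3);feats(im)
go(.46135,-.05034,.124,154.5)"
```

```text
t 20.75 mean [ 4.61427e+02 -5.03420e+01  1.23927e+02  1.54496e+02  0.00000e+00
 -0.00000e+00  6.70000e-01  2.00000e+01 -6.70000e-02 -8.62000e-01
 -1.19000e-01] std [0.01 0.01 0.02 0.  ]
end edge row@322 118.42 slope 0.0064 n 25 res 0.25
LEDs []
t 20.8 p [461.4 -50.4 124. ] yaw 154.49 tilt [ 0.0002 -0.0001] open 0.67 F [ 0.9 -0.5  0.2] g 20.0 
  travel [ 0.1 -0.  -0. ] turn -0.01
```

The cover is in too. Pressing home gently, then backing off, releasing and rising.

Emit:
jog_arm --pt "0 0 0.4" --pt "0 0 0.8" --pt "0 0 1.2" --pt "0 0 1.2" --pt "0 0 1.2" --pt "0 0 1.2" --pt "0 0 1.2" --pt "0 0 1.2" --turn '[0, 0, 0, 0, 0, 0, 0, 0]' --jaw '[0.5, 0.5, 0.5, 0.5, 0.5, 0.5, 0.5, 0.5]'

```text
time: 21.6
tcp_pos: [0.4615, -0.0502, 0.1238]
orientation: [[-0.903, 0.431, 0.0], [0.431, 0.903, -0.001], [-0.001, -0.001, -1.0]]
wrist_force: [-3.9, -0.0, 12.7]
opening: 0.668
grasp_force: 20.0
```

Emit:
jog_arm --pt "0 0 -0.8" --pt "0 0 -0.8" --pt "0 0 -0.8" --pt "0 0 -0.8" --pt "0 0 -0.8" --pt "0 0 -0.8" --pt "0 0 -30" --pt "0 0 -70" --turn '[0, 0, 0, 0, 0, 0, 0, 0]' --jaw '[0.5, 0.5, 1, 1, 1, 1, 1, 1]'

```text
time: 22.4
tcp_pos: [0.4601, -0.05, 0.1921]
orientation: [[-0.903, 0.43, -0.005], [0.43, 0.903, 0.002], [0.005, -0.0, -1.0]]
wrist_force: [0.7, -1.0, 1.4]
opening: 0.997
grasp_force: 0.0
```

Emit:
jog_arm --pt "0 0 -30" --pt "0 0 -60" --pt "0 0 -60" --pt "0 0 -60" --pt "0 0 -60" --pt "0 0 -60" --pt "0 0 -60" --pt "0 0 -60" --turn '[0, 0, 0, 0, 0, 0, 0, 0]' --jaw '[1, 1, 1, 1, 1, 1, 1, 1]'

```text
time: 23.2
tcp_pos: [0.4611, -0.0501, 0.2522]
orientation: [[-0.903, 0.43, -0.001], [0.43, 0.903, 0.001], [0.001, 0.0, -1.0]]
wrist_force: [-0.6, 1.3, -0.2]
opening: 0.998
grasp_force: 0.0
```

```bash
python3 look.py w5; python3 - <<'E'
from h import *
from rig import viewer
go(.4614,-.0503,.22,154.5)
s=viewer.camera('side')[:,:,::-1]; c=viewer.calibration('side'); u,v=np.round(proj(c,[.461,-.05,.02])).astype(int);print(u,v)
a=cv2.resize(s[v-50:v+50,u-65:u+65],(520,400),interpolation=cv2.INTER_CUBIC)
w=cv2.imread('pics/w5.png')[60:300,230:420]; w=cv2.resize(w,(280,400))
cv2.imwrite('pics/end.png',np.hstack([a,w]))
blob('w5',(270,80,385,275),.040)
E
```

```text
t 23.25 p [461.2 -50.2 252.4] yaw 154.51 tilt [-0.0009  0.0004] open 0.999 F [-0.2 -0.  -0.4] g 0.0 
  travel [-0.3 -0.  32.4] turn 0.01
367 196
centre [459.9 -49.7] size [ 62.9 130.2] ang -25.36 -205.36
```

View pics/end.png

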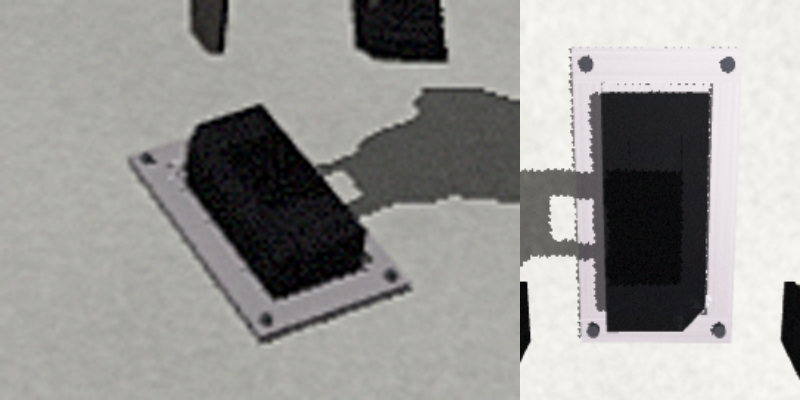

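The side and wrist views show one flush block, level in the nest, with the cut corners aligned. The cover bottomed 12.05 mm above the tray, as expected. Handing in.

```bash
python3 -c "
from rig import job_done
print(job_done())"
```

```text
the job is handed in; nothing more can be done
None
```

I stacked the loose LED tray on its twin in the nest with the cover on top, cut corners aligned and both pressed home, and handed the job in at about 23 s; no verdict came back.

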